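# Seat a note pad in a clamping jig and throw the toggle clamp

### The arm

A 6-joint arm with a two-finger parallel gripper is mounted at the origin on a cart in front of the work surface, level with it; the furniture and walls round the work are solid. World frame = base frame: x ahead of the robot, y to its left, z up, the work surface at z = 0. Lengths are in m, angles in rad, forces in N, time in s.
With the tool pointing down it reaches from about 0.375 to 0.9 m from the base axis. Payload 3.1 kg.
Tool frame: the origin (TCP) lies on the centre line of the jaws, within the pads' length; the fingertips stand 25 mm ahead of it and the grasp point (between the pads) lies 6 mm ahead of it; x points along the fingers, y is the direction in which the jaws open and shut, and the axes are right-handed (so a half turn about x gives the same grasp; the last joint's range is limited). The gripper opens to 87 mm and grips with 3 to 60 N. Pads are 19 mm wide; open, the fingers measure 117 mm over their backs; the gripper's body (75 mm by 190 mm) begins 51 mm behind the grasp point.
Start: joints at [-1.306, 0.527, 1.433, -0, 1.181, -0.178], TCP at [0.268, -0.565, 0.248] pointing down, gripper open.
Joint ranges: [-3.08, 3.08], [-0.75, 2.2], [0.22, 2.44], [-1.43, 4.57], [0, 2.65], [-2.85, 2.85]. Speed limits (rad/s): [2.79, 2.79, 3.14, 3.14, 3.14, 3.14].

### API

Orientations are given as a unit quaternion [x, y, z, w].
In Python, from rig import robot gives the robot as it stands. The module is installed in compiled form; this text tells all that it offers.
- The arm moves only by the tool move_arm, never from a script. Its argument "commands" is a list of rows, each a list of 5 numbers: the gripper's target within -1 to 1 (shut at 1, half-way at 0, fully open at -1), then the shift along the tool's x, y, z in mm, then the turn about the tool's x in degrees. A call has 1 to 8 rows; each row is the pose to reach, as a shift and turn from the pose commanded when the call began, along the tool's axes at that moment; what a row does not reach only later rows make up. A row lasts 1/12 s, in which the tool goes at most 41.7 mm and 7.16 degrees, less where a joint would pass 70% of its speed; a pose out of reach is approached as far as the arm can. A call with a gripper value outside its range is refused whole. The fingers move at their own pace and stop on an object; "newtons" is the grip in N (left out, the last holds). Time passes only in rows, so rows that repeat a pose let the fingers close. It gives the time, the measured TCP pose, the force and the opening at its end, in the units of the state.
- robot.get_obs(): the state, without advancing time (a new reading comes with each control period).
- robot.camera(name): name is "scene" or "side" or "wrist"; returns a dict with "image" (400x640x3 uint8, red, green, blue), "fx", "fy", "cx", "cy" (pixels), "xyz" and "rotation" of the camera in the world; the wrist camera has in their place "tool_from_camera" (4x4, takes a point from camera to tool coordinates, whose origin is the TCP and whose axes are the tool frame's). Camera axes: x right, y down, z forward; pixel columns grow to the right and rows downward; lengths in m; the calibration is good to about 2 mm. The wrist camera is an equidistant fisheye: a pixel r from the principal point sees the ray r / f radians off the axis. A picture is of the moment at which its call begins: read the wrist's pose just before it. There is no depth.
- robot.hand_in(): hands the job in, once; it reports no verdict.
Trained networks look in a picture, given as the dict that the camera call returned (one of the last four; its "shot" number tells which), for a name from the list of things; names that differ only in an ending like _2 or _b are one class to them, and where a whole thing is asked for, a point or a joint stands for the part that bears it (a point fixed in the world has none). Each returns a list of dicts, best first, with "p" (0 to 1); they miss things now and then, are a little off and sometimes report something else, mostly with a low value. They report only what shows in the picture. A call takes as long as a camera call.
- robot.regions_of(picture, name): "pixels" (400x640 bool, what is visible of it) and "bbox" ([left, top, right, bottom] in pixels, round what is visible of it).
The state is a dict: "time": time; "q": joint angles; "joint_velocities": joint speeds; "joint_torque": joint torques, N m; "position": TCP position; "tool_rot": TCP orientation; "ft_force": force on the tool from outside, world axes, zero at the start; "moment": the same for the moment, N m; "grip_width": finger opening in m.
Only numpy, scipy, OpenCV 4.12 (cv2) and the standard library are available. Lean on these libraries where they do the work, as an engineer would, in place of code of your own. Each camera call takes 0.05 s, during which the arm holds its last target.

### The job

Get the note pad ready for regluing: push it along the channel of the jig until it sits against the end stop, then flip the clamp's T-handle over past upright so that it snaps across and its rubber foot holds the pad down. Do it all by pushing with the fingertips, without lifting the pad off the board, and leave the glue stick, the staple box and the binder clip where they are.

Things in the scene. Friction and masses are not known exactly. Their poses are not given: they have to be found in the camera images.
- jig: Fixed plywood board 250 x 130 x 12 mm. Origin on the worktop; +x is the way the pad is pushed, z up. Board: x -150 to 100, y -65 to 65, top z 12 mm. Two aluminium rails (x -102 to 20, inner faces y -45 and 45, tops z 20) make a channel, open at its -x end, closed by the end stop: face at x 20, top z 24. Behind it the steel clamp bracket: x 30 to 74, y -32 to 32, up to z 58 mm.
- pad_home (a point): Where the centre of the pad is when it is home against the end stop: jig x = -18 mm, y = 0, z = 19 mm; axes as the jig's.
- pad_center (a point): Centre of the note pad, a loose pale pad 76 x 76 x 14 mm, about 120 g, that lies flat in the channel 25 to 45 mm short of the stop, its sides about along the rails. z up, x and y along its sides.
- clamp_pivot (a point): Centre of the clamp's hinge pin, at jig x = 52 mm, y = 0, z = 46 mm; axes as the jig's. The hinge line is along jig y.
- handle_tip (a point): Centre of the white T-bar on the clamp handle, 85 mm from the pivot: 14 mm thick, 50 mm long along jig y, on a 10 mm steel rod. It swings in the plane jig y = 0. Open: jig x 103, z 114 mm, leaning 37 degrees away from the pad; upright: x 52, z 131; clamped: about x -4, z 110 mm, leaning over the pad. While open, the foot arm stands up before it at x 20 to 60, up to z 110 mm.
- clamp (a joint): Clamp lever angle: 0 open (as found), about 1.37 with the foot on the pad, 1.55 at its end if no pad is there. A spring makes it bistable: below 0.65 (handle upright) it pushes back to open, above it snaps on by itself. About 6 to 11 N level at the T-bar towards jig -x starts it, falling to none at the centre. The foot then presses the pad with about 7 N.
- note_pad: The note pad; origin at the centre of its underside.
- glue: Glue stick, 25 x 90 x 25 mm, lying loose beside the jig, a bystander. Origin at its underside.
- staple_carton: Staple box, 51 x 75 x 24 mm, loose beside the jig, a bystander. Origin at its underside.
- clip: Binder clip, 57 x 41 x 17 mm, loose beside the jig, a bystander. Origin at its underside.

How it is judged:
By the outcome, as a careful person would: the job done as asked, in the order asked, and still so for the second after the job is handed in, with the robot touching nothing.
It also fails if it takes over 48 s, if anything falls off the work surface, if the arm or the gripper's body presses on something with over 40 N, if the wrist force passes 120 N, or if a joint passes its speed limit or range.

## Working session

There is one attempt and no reset: what is moved stays moved. The work goes in short steps, Python scripts to look and compute and a tool call to move; the robot and the scene stay as the last step left them, time stands still between calls to the robot, and variables do not carry over. Pictures are saved under pics/ and viewed, and the job is handed in when it is done.

Besides the shell and the picture viewer there is one more tool, called after "Request:" as name([rows], argument=value, ...), one row to a line, values as JSON. move_arm: Moves the arm, as the interface text tells. Its arguments: {"type":"object","properties":{"commands":{"type":"array","items":{"type":"array","items":{"type":"number"}}},"newtons":{"type":"number"}},"required":["commands"]}

```bash
mkdir -p pics; ls
cat > look.py <<'E'
from rig import robot
import cv2,sys,numpy as np
def snap(name,fn):
    o=robot.get_obs(); c=robot.camera(name)
    cv2.imwrite('pics/'+fn,c['image'][:,:,::-1]); return o,c
E
python3 - <<'E'
from look import *
np.set_printoptions(precision=4,suppress=True)
o=robot.get_obs();print(o)
for n in ['scene','side']:
    o,c=snap(n,n+'0.png')
    print(n,{k:v for k,v in c.items() if k!='image'})
    for t in ['jig','note_pad','handle_tip','glue','staple_carton','clip']:
        for r in robot.regions_of(c,t)[:2]: print(t,round(r['p'],2),r['bbox'],r['pixels'].sum())
E
```

```text
pics
{'time': 0.0, 'q': array([-1.3065,  0.5285,  1.4339, -0.    ,  1.1814, -0.1785]), 'joint_velocities': array([-0.0006,  0.0014, -0.0008, -0.0016, -0.0014, -0.0005]), 'joint_torque': array([ -0.0004, -44.0043, -17.6592,   0.0632,   0.0581,  -0.0002]), 'position': array([ 0.2676, -0.5641,  0.2466]), 'tool_rot': array([-0.6898, -0.156 ,  0.6899, -0.1545]), 'ft_force': array([ 1.1807, -1.0159, -0.3407]), 'moment': array([ 0.0376, -0.022 , -0.0208]), 'grip_width': 0.0872413866351626}
scene {'fx': 482.00836290615877, 'fy': 482.00836290615877, 'cx': 321.4605583981077, 'cy': 205.6594136999103, 'xyz': array([-0.1394,  0.4284,  0.6289]), 'rotation': array([-0.4537,  0.7626, -0.4006,  0.2281]), 'shot': 1}
jig 0.98 [275.1, 210.7, 397.3, 288.2] 4324
note_pad 0.81 [328.0, 222.4, 377.0, 257.7] 1124
note_pad 0.68 [274.6, 216.7, 327.9, 241.9] 469
handle_tip 0.83 [276.4, 213.9, 327.5, 243.6] 571
glue 0.69 [342.0, 262.7, 388.7, 292.1] 628
staple_carton 0.68 [299.8, 200.1, 341.0, 227.7] 642
clip 0.77 [252.1, 227.2, 274.5, 246.9] 291
side {'fx': 450.4653031475918, 'fy': 450.4653031475918, 'cx': 321.00720797230514, 'cy': 195.72111631504538, 'xyz': array([ 0.0049, -0.6676,  0.4605]), 'rotation': array([ 0.7924, -0.2506,  0.1721, -0.5288]), 'shot': 2}
jig 0.81 [262.0, 171.4, 380.4, 280.5] 3398
note_pad 0.84 [301.4, 225.9, 352.5, 255.9] 858
note_pad 0.19 [260.5, 174.7, 379.3, 281.2] 3732
handle_tip 0.59 [267.2, 172.2, 308.4, 219.6] 432
handle_tip 0.23 [261.4, 174.5, 383.0, 279.4] 3512
glue 0.73 [259.7, 237.1, 289.7, 265.5] 400
staple_carton 0.61 [342.2, 214.6, 386.9, 243.7] 686
clip 0.45 [311.1, 203.5, 325.4, 215.7] 157
```

Run:
```python
import cv2
for n,b in [('scene',(220,180,420,310)),('side',(230,150,410,290))]:
    i=cv2.imread(f'pics/{n}0.png'); x0,y0,x1,y1=b
    cv2.imwrite(f'pics/{n}0z.png',cv2.resize(i[y0:y1,x0:x1],None,fx=4,fy=4,interpolation=cv2.INTER_CUBIC))
```

```text
(no output)
```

View pics/scene0.png

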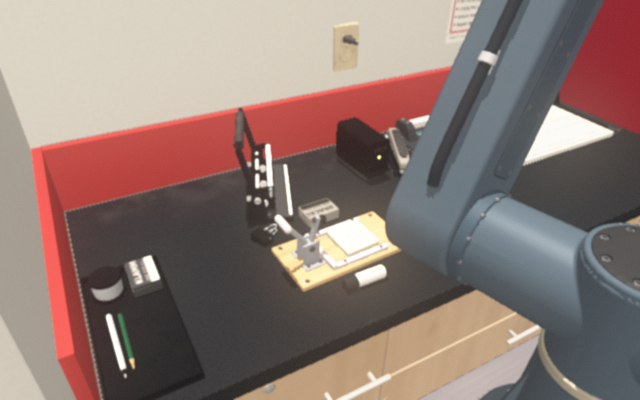

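View pics/scene0z.png

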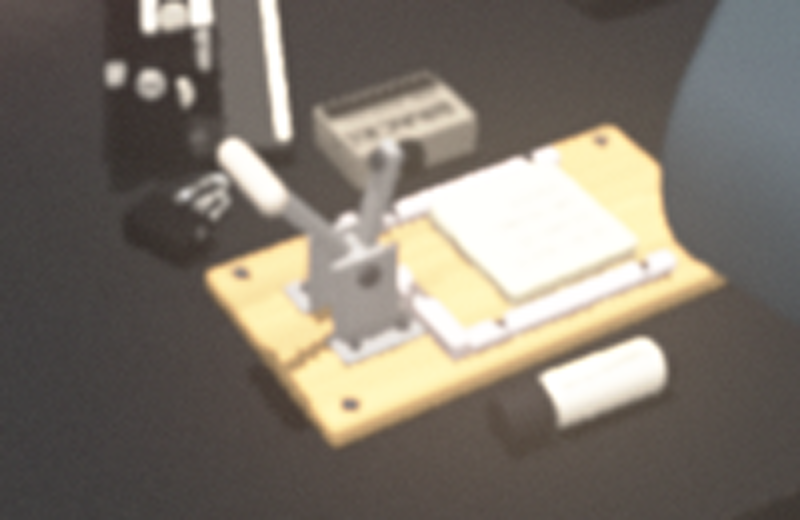

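View pics/side0z.png

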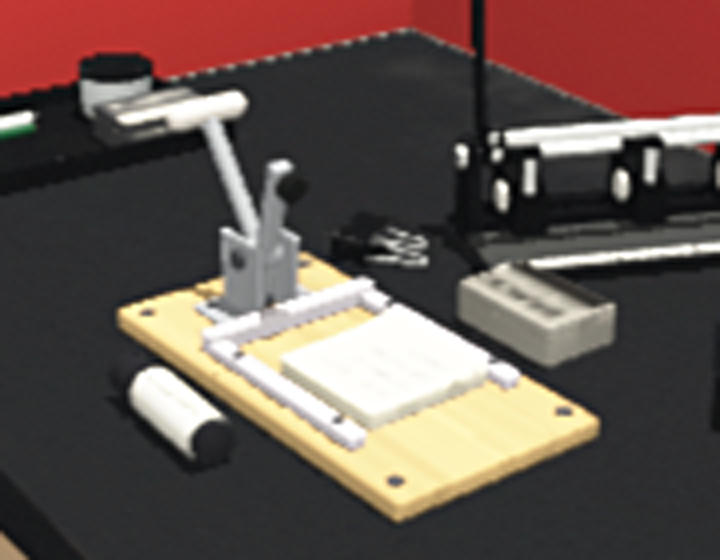

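The jig's board corners show in both views, with the bracket end at the left of the scene view and upper left of the side view. I'll fit the jig pose to those clicked points.

```bash
cat > geo.py <<'E'
import numpy as np
from scipy.spatial.transform import Rotation as R
from scipy.optimize import least_squares
CAM={'scene':dict(f=482.008,c=(321.46,205.659),t=np.array([-0.1394,0.4284,0.6289]),q=[-0.4537,0.7626,-0.4006,0.2281]),
'side':dict(f=450.465,c=(321.007,195.721),t=np.array([0.0049,-0.6676,0.4605]),q=[0.7924,-0.2506,0.1721,-0.5288])}
def proj(cam,P):
    k=CAM[cam];p=R.from_quat(k['q']).inv().apply(np.atleast_2d(P)-k['t'])
    return np.c_[p[:,0]/p[:,2]*k['f']+k['c'][0],p[:,1]/p[:,2]*k['f']+k['c'][1]]
def j2w(j,P):
    P=np.atleast_2d(np.array(P,float))/1000
    return R.from_euler('z',j[2]).apply(P)+[j[0],j[1],0]
def unz(cam,p):
    o={'scene':(220,180),'side':(230,150)}[cam]
    return (np.array(p,float)+.5)/4-.5+o
E
cat > fit.py <<'E'
from geo import *
pts={'side':[((100,65,12),(118,310)),((-150,65,12),(400,506)),((-150,-65,12),(598,420)),((-102,45,20),(360,432))],
'scene':[((100,65,12),(335,432)),((100,-65,12),(205,270)),((-150,-65,12),(610,125)),((-150,65,12),(725,278))]}
def res(j,cams,full=False):
    out=[]
    for c in cams:
        P=j2w(j,[a for a,_ in pts[c]]); u=np.array([unz(c,b) for _,b in pts[c]])
        out.append(proj(c,P)-u)
    return np.concatenate(out).ravel()
for cams in (['scene'],['side'],['scene','side']):
    best=min((least_squares(res,[.5,0,y],args=(cams,)) for y in np.arange(0,6.3,.8)),key=lambda s:s.cost)
    print(cams,best.x,np.degrees(best.x[2]),best.cost);print(best.fun.reshape(-1,2).round(1).tolist())
j=best.x
import cv2
np.save('jig.npy',j)
def draw(cam,fn,src,z=4,sc=((220,180,420,310),(230,150,410,290))):
    b=sc[0] if cam=='scene' else sc[1]
    i=cv2.imread(src);i=cv2.resize(i[b[1]:b[3],b[0]:b[2]],None,fx=4,fy=4,interpolation=cv2.INTER_CUBIC)
    L=[[(100,65,12),(-150,65,12),(-150,-65,12),(100,-65,12),(100,65,12)],[(-102,45,20),(20,45,20),(20,-45,20),(-102,-45,20)],[(20,45,24),(20,-45,24)],[(52,0,46),(103,0,114)],[(103,-25,114),(103,25,114)]]
    for l in L:
        p=((proj(cam,j2w(j,l))-b[:2]+.5)*4-.5).round().astype(int)
        cv2.polylines(i,[p.reshape(-1,1,2)],False,(0,0,255),1)
    cv2.imwrite(fn,i)
draw('scene','pics/sc_fit.png','pics/scene0.png');draw('side','pics/sd_fit.png','pics/side0.png')
E
python3 fit.py
```

```text
['scene'] [0.48457171 0.0564784  1.60499438] 91.95940437602614 57.41457550235051
[[-3.6, 1.1], [-2.9, 0.8], [-1.1, 0.4], [8.1, -5.0]]
['side'] [0.48535163 0.04868055 1.60982684] 92.23628368289663 2.1448132475043855
[[-0.6, -0.2], [-1.3, -0.2], [0.4, -0.2], [1.4, 0.4]]
['scene', 'side'] [0.48669845 0.053482   7.89471975] 452.3341221466532 67.77783121049495
[[-2.3, -0.0], [-2.0, -0.0], [-0.9, -0.7], [8.5, -6.4], [-1.1, -1.1], [-2.1, -1.6], [-0.6, -1.4], [0.6, -0.9]]
```

```bash
sed -i 's/,((-150,65,12),(725,278))\]/,((-102,45,20),(676,250))]/; s/((-102,45,20),(360,432))\]/((-102,45,20),(352,440))]/' fit.py; python3 fit.py
```

```text
['scene'] [0.48388169 0.04981257 1.61271975] 92.4020353083058 2.2923720575689908
[[0.3, 0.3], [0.3, 0.3], [1.1, -0.5], [-1.7, -0.1]]
['side'] [0.48366992 0.04754076 1.60581481] 92.00641134611415 7.043611664666962
[[-0.9, 0.1], [-2.0, 0.4], [0.1, 0.4], [2.8, -1.1]]
['scene', 'side'] [0.48407598 0.04916745 1.61060446] 92.28083825195456 10.030530266632898
[[0.5, 0.1], [0.6, 0.0], [1.4, -0.5], [-1.4, -0.1], [-1.2, -0.1], [-1.9, -0.1], [-0.2, -0.1], [2.7, -1.5]]
```

View pics/sc_fit.png

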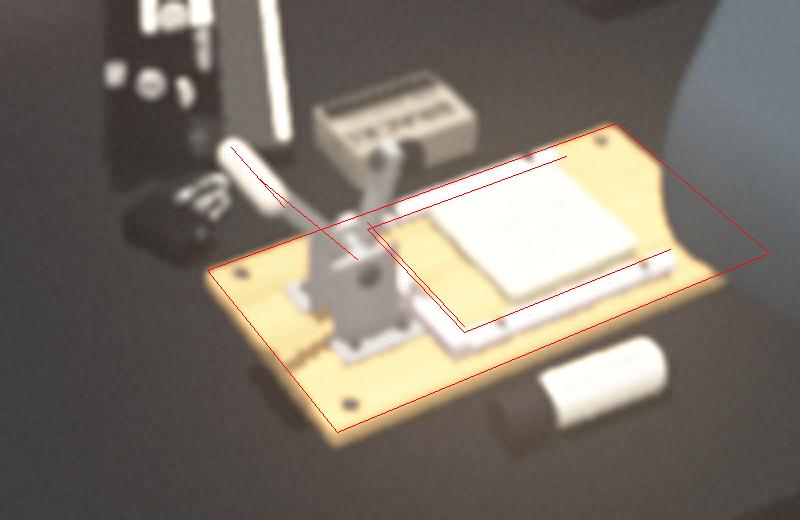

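View pics/sd_fit.png

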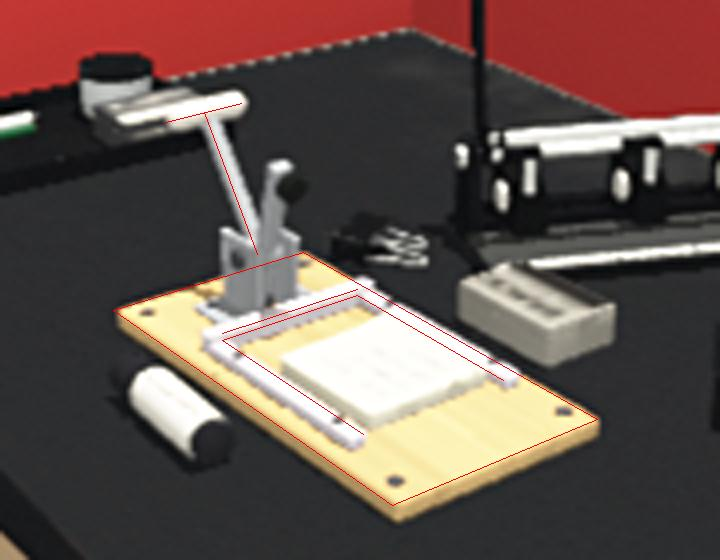

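```bash
sed -i 's/,((-102,45,20),(676,250))\]/]/; s/,((-102,45,20),(352,440))\]/]/' fit.py; python3 fit.py
cat > pad.py <<'E'
from geo import *
import sys
j=np.load('jig.npy')
def ray(cam,u,z):
    k=CAM[cam];d=R.from_quat(k['q']).apply([(u[0]-k['c'][0])/k['f'],(u[1]-k['c'][1])/k['f'],1])
    return k['t']+d*(z-k['t'][2])/d[2]
def w2j(p): return R.from_euler('z',-j[2]).apply(np.array(p)-[j[0],j[1],0])*1000
if __name__=='__main__':
    for cam,P in (('side',[(283,368),(385,313),(490,368),(371,416)]),('scene',[(428,208),(515,296),(637,243),(553,158)])):
        q=np.array([w2j(ray(cam,unz(cam,p),.026)) for p in P]);print(cam,q.round(0).tolist(),q.mean(0))
    for n,cam,u,z in [('lamp base','scene',(262,217),0),('lamp2','scene',(292,214),0),('lampleft','scene',(247,217),0),('clip','scene',(263,237),.008),('glue','scene',(365,278),.0125),('staple','scene',(320,210),.024),('tray','scene',(183,262),0)]:
        p=ray(cam,u,z);print(n,p.round(3),w2j(p).round(0))
    print(proj('scene',[[.6,.2,.3]]))
    for n,P in [('home push',(-66,0,0)),('pad start',(-110,0,0)),('Tbar',(125,0,0)),('upright',(60,0,0))]: print(n,j2w(j,P))
    t=R.from_quat([-0.6898,-0.156,0.6899,-0.1545]).as_matrix();print(t.round(3))
E
python3 pad.py
python3 - <<'E'
from look import *
o,c=snap('wrist','w0.png'); print(c['fx'],c['cx'],c['cy'],c['tool_from_camera'])
E
```

```text
['scene'] [0.48479788 0.05054279 1.61566425] 92.57074276804937 0.4007620156116182
[[-0.1, 0.2], [-0.3, 0.2], [0.4, -0.7]]
['side'] [0.48559673 0.04784348 1.6137264 ] 92.45971211425504 0.6804064517526341
[[-0.4, 0.0], [-0.5, -0.1], [0.9, -0.2]]
['scene', 'side'] [0.48574209 0.04950175 1.61714361] 92.65550345790714 1.8775282886330609
[[0.3, -0.3], [0.0, -0.1], [0.5, -1.1], [-0.8, -0.2], [-0.7, -0.6], [0.5, -0.7]]
side [[-34.0, 46.0, 26.0], [-16.0, -34.0, 26.0], [-97.0, -38.0, 26.0], [-99.0, 40.0, 26.0]] [-61.68739084   3.38246001  26.        ]
scene [[-12.0, -36.0, 26.0], [-11.0, 43.0, 26.0], [-86.0, 40.0, 26.0], [-91.0, -38.0, 26.0]] [-49.77124126   2.30822922  26.        ]
lamp base [0.662 0.123 0.   ] [  65. -179.    0.]
lamp2 [0.641 0.06  0.   ] [   3. -156.    0.]
lampleft [0.677 0.152 0.   ] [  93. -196.    0.]
clip [0.587 0.152 0.008] [  98. -106.    8.]
glue [0.384 0.036 0.012] [ -9. 102.  12.]
staple [0.596 0.014 0.024] [ -41. -109.   24.]
tray [0.598 0.315 0.   ] [ 260. -124.    0.]
[[223.94732851 105.04132138]]
home push [[ 0.48879991 -0.01642738  0.        ]]
pad start [[ 0.49083846 -0.06038013  0.        ]]
Tbar [[0.47995075 0.17436752 0.        ]]
upright [[0.48296224 0.10943732 0.        ]]
[[-0.001  0.428 -0.904]
 [ 0.002 -0.904 -0.428]
 [-1.    -0.002 -0.   ]]
309.70691628693146 316.36908331657196 194.45632923331175 [[-3.66718619e-04 -2.59857955e-01  9.65646782e-01 -1.37380311e-01]
 [ 9.99999461e-01 -1.03354524e-03  1.01634956e-04  4.19917881e-04]
 [ 9.71628981e-04  9.65646299e-01  2.59858194e-01 -7.09009180e-02]
 [ 0.00000000e+00  0.00000000e+00  0.00000000e+00  1.00000000e+00]]
```

View pics/w0.png

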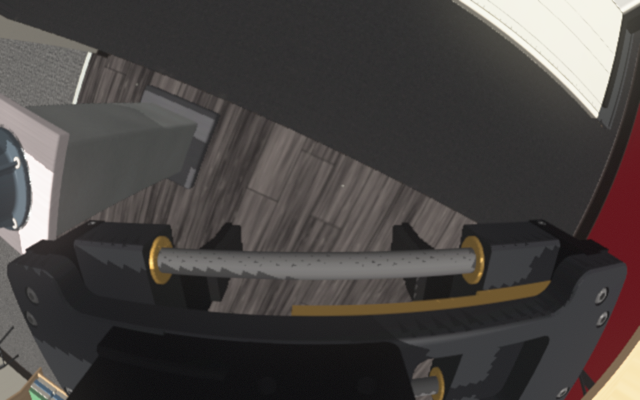

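View pics/side0.png

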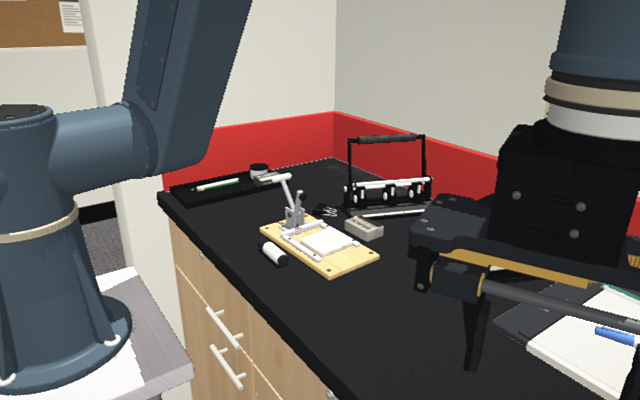

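The wrist picture shows the gripper is wide along the jaw direction. The tall rack at the back stands at x of at least 0.64 m, clear of my path. Next I'll go above the channel mouth with the jaws across the channel.

```bash
cat > go.py <<'E'
# usage: go.py jx jy tipz(mm)
import sys,numpy as np
from rig import robot
from geo import *
j=np.load('jig.npy')
np.set_printoptions(precision=4,suppress=True)
o=robot.get_obs()
T=R.from_quat(o['tool_rot'])
a=[float(x) for x in sys.argv[1:4]]
tgt=j2w(j,[a[0],a[1],a[2]+25])[0]
d=T.inv().apply(tgt-o['position'])*1000
ty=T.apply([0,1,0]);jy=j2w([0,0,j[2]],[0,-1000,0])[0]
ang=np.degrees(np.arctan2(ty[0]*jy[1]-ty[1]*jy[0],ty@jy))
cur=R.from_euler('z',-j[2]).apply(o['position']-[j[0],j[1],0])*1000
print('t',o['time'],'cur jig(tip)',(cur-[0,0,25]).round(1),'shift tool',d.round(1),'turn about tool x',round(-ang,2),'F',o['ft_force'].round(1),'w',round(o['grip_width'],4),'q',o['q'].round(2))
E
python3 go.py -125 0 200
```

```text
t 0.75 cur jig(tip) [-603.4  246.2  222.6] shift tool [  22.6 -346.3 -411.8] turn about tool x -67.29 F [0.1 0.6 0.2] w 0.087 q [-1.31  0.53  1.43  0.    1.18 -0.18]
```

Request:
move_arm([
  [0.2,2,-20,-24,-5],
  [0.2,4,-46,-55,-11],
  [0.2,6,-72,-86,-17],
  [0.2,8,-98,-117,-23],
  [0.2,10,-124,-148,-29],
  [0.2,12,-150,-179,-35],
  [0.2,14,-176,-210,-41],
  [0.2,16,-202,-241,-47],
], newtons=20)

```text
time: 1.42
position: [0.3995, -0.2773, 0.2318]
tool_rot: [0.57, 0.419, -0.57, 0.419]
ft_force: [0.8, 0.0, 0.1]
grip_width: 0.042
```

```bash
python3 go.py -125 0 200
```

```text
t 1.4167 cur jig(tip) [-322.4  101.2  206.8] shift tool [   6.7   27.5 -220.1] turn about tool x -20.02 F [0.8 0.  0.1] w 0.042 q [-0.84  0.36  1.79  0.    0.99 -0.53]
```

Request:
move_arm([
  [0.2,1,5,-35,-4],
  [0.2,2,10,-72,-8],
  [0.2,3,14,-109,-12],
  [0.2,4,18,-146,-16],
  [0.2,5,22,-183,-20],
  [0.2,7,27,-212,-20],
  [0.2,7,27,-220,-20],
  [0.2,7,27,-220,-20],
])

```text
time: 2.08
position: [0.4918, -0.0755, 0.2246]
tool_rot: [0.489, 0.511, -0.489, 0.511]
ft_force: [-0.5, 0.4, 0.4]
grip_width: 0.0345
```

```bash
python3 - <<'E'
from look import *
import pickle
o,c=snap('wrist','w1.png'); pickle.dump((o,{k:v for k,v in c.items()}),open('w1.pkl','wb'))
for t in ['jig','note_pad','handle_tip']:
    for r in robot.regions_of(c,t)[:2]: print(t,round(r['p'],2),r['bbox'],r['pixels'].sum())
E
python3 go.py -125 0 100
```

```text
jig 0.57 [256.4, 1.8, 377.7, 193.6] 17463
note_pad 0.96 [281.7, 77.3, 356.0, 151.6] 4934
note_pad 0.72 [219.1, 35.3, 241.3, 118.8] 1681
handle_tip 0.75 [309.7, 0.0, 329.7, 33.4] 474
handle_tip 0.54 [262.6, 0.0, 376.8, 196.7] 17497
t 2.2833 cur jig(tip) [-128.3    0.6  199.6] shift tool [99.6  0.6 -3.3] turn about tool x -0.38 F [-0.7  0.1 -0.1] w 0.0349 q [-0.38  0.39  1.77 -0.    0.98 -0.42]
```

View pics/w1.png

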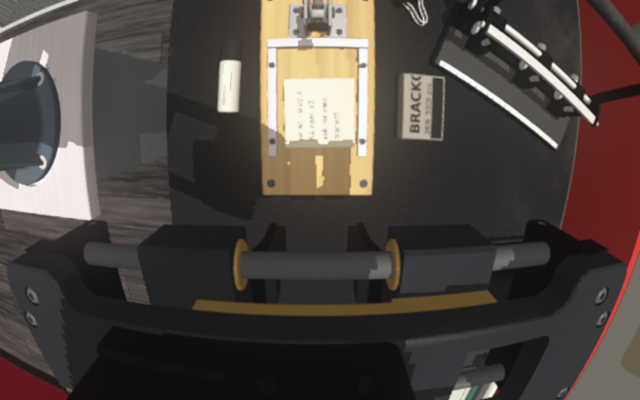

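Run:
```python
import cv2
i=cv2.imread('pics/w1.png')[0:200,220:400]
cv2.imwrite('pics/w1z.png',cv2.resize(i,None,fx=3,fy=3,interpolation=cv2.INTER_CUBIC))
```

```text
(no output)
```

View pics/w1z.png

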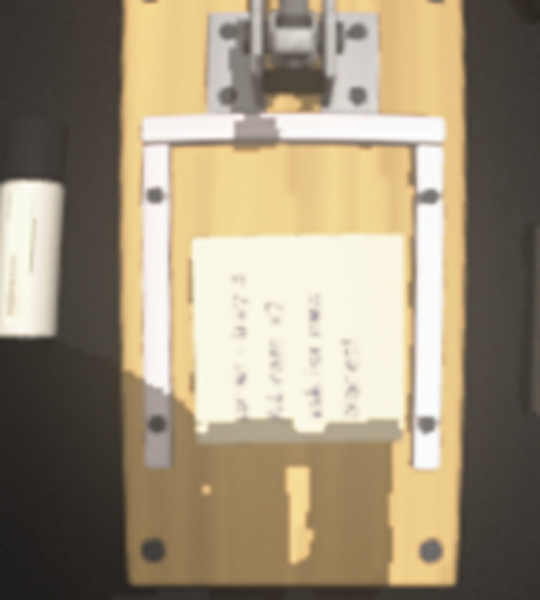

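```bash
cat > wfit.py <<'E'
import pickle
from geo import *
def cam2(pk):
    o,c=pickle.load(open(pk,'rb'));M=np.array(c['tool_from_camera'])
    T=np.eye(4);T[:3,:3]=R.from_quat(o['tool_rot']).as_matrix();T[:3,3]=o['position'];W=T@M
    return W,c
def wproj(W,c,P):
    p=(np.atleast_2d(P)-W[:3,3])@W[:3,:3];r=np.hypot(p[:,0],p[:,1]);th=np.arctan2(r,p[:,2])
    return np.c_[c['cx']+c['fx']*th*p[:,0]/r,c['cy']+c['fy']*th*p[:,1]/r]
if __name__=='__main__':
    W,c=cam2('w1.pkl')
    A=[((-150,65,12),(130,583)),((-150,-65,12),(457,584)),((-102,45,20),(170,467)),((-102,-45,20),(414,467)),((20,45,22),(170,144)),((20,-45,22),(414,144))]
    un=lambda p:(np.array(p,float)+.5)/3-.5+[220,0]
    U=np.array([un(b) for _,b in A]);J=[a for a,_ in A]
    s=least_squares(lambda j:(wproj(W,c,j2w(j,J))-U).ravel(),np.load('jig.npy')%6.2831853)
    print('jig',s.x,np.degrees(s.x[2]),'old',np.load('jig.npy'));print(s.fun.reshape(-1,2).round(1).tolist())
    B=np.array([un(b) for b in [(193,237),(404,235),(402,440),(197,441)]])
    half=np.array([(38,38,26),(38,-38,26),(-38,-38,26),(-38,38,26)],float)
    def pw(v):
        return j2w(s.x,R.from_euler('z',v[2]).apply(half)+[v[0],v[1],0])
    t=least_squares(lambda v:(wproj(W,c,pw([v[0]*100,v[1]*100,v[2]]))-B).ravel(),[-.5,0,0])
    print('pad in jig',t.x[:2]*100,np.degrees(t.x[2]),t.fun.reshape(-1,2).round(1).tolist())
    np.save('jigw.npy',s.x)
E
python3 wfit.py
```

```text
jig [0.4872966  0.04981811 1.61673804] 92.63226623794927 old [0.48574209 0.04950175 1.61714361]
[[-0.7, 1.2], [0.1, 0.6], [0.6, 0.3], [-0.2, 0.1], [-0.7, -1.0], [0.8, -1.1]]
pad in jig [-53.96102887  -2.34751095] 0.3256423096418057 [[-0.4, -0.8], [0.3, -0.5], [0.7, 0.6], [-0.6, 0.7]]
```

```bash
python3 -c "
import numpy as np;np.save('jig.npy',[.4867,.0497,1.6169])"; python3 go.py -118 -2 18
```

```text
t 2.2833 cur jig(tip) [-128.5    1.5  199.6] shift tool [181.6   3.5 -10.6] turn about tool x -0.36 F [-0.7  0.1 -0.1] w 0.0349 q [-0.38  0.39  1.77 -0.    0.98 -0.42]
```

Request:
move_arm([
  [0.2,35,3,-8,0],
  [0.2,75,3,-10,0],
  [0.2,112,3,-10,0],
  [0.2,145,3,-10,0],
  [0.2,165,3,-10,0],
  [0.2,176,3,-10,0],
  [0.2,180,3,-10,0],
  [0.2,180,3,-10,0],
])

```text
time: 2.95
position: [0.4933, -0.0685, 0.0437]
tool_rot: [0.49, 0.51, -0.49, 0.509]
ft_force: [-0.2, 0.2, -1.0]
grip_width: 0.0347
```

```bash
python3 go.py -66 -2 17
python3 - <<'E'
from look import *
o,c=snap('wrist','w2.png'); c2=snap('side','s2.png')
E
```

```text
t 2.95 cur jig(tip) [-118.4   -1.2   18.7] shift tool [  1.7   0.4 -52.4] turn about tool x -0.4 F [-0.2  0.2 -1. ] w 0.0347 q [-0.36  0.71  1.89 -0.    0.54 -0.4 ]
```

View pics/w2.png

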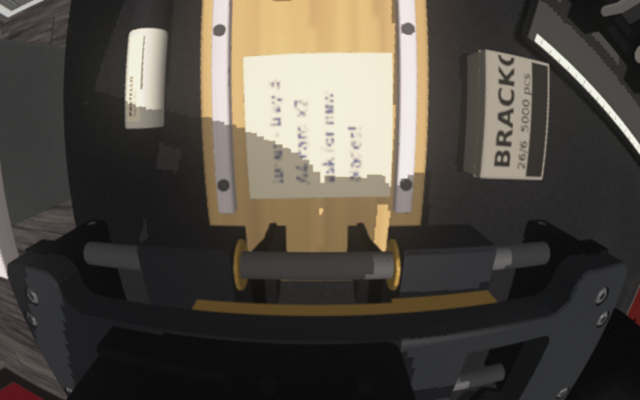

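View pics/s2.png

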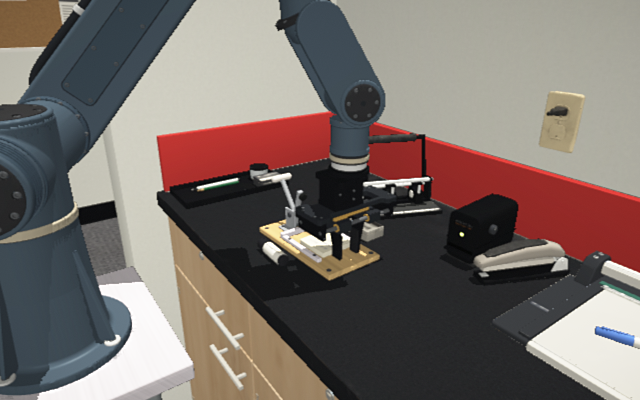

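Request:
move_arm([
  [0.2,1,0,-6,0],
  [0.2,1,0,-12,0],
  [0.2,1,0,-17,0],
  [0.2,1,0,-22,0],
  [0.2,1,0,-27,0],
  [0.2,1,0,-32,0],
  [0.2,1,0,-37,0],
  [0.2,1,0,-42,0],
])

```text
time: 3.72
position: [0.4924, -0.0248, 0.0437]
tool_rot: [0.49, 0.51, -0.489, 0.51]
ft_force: [-0.5, -1.8, 0.8]
grip_width: 0.0348
```

Request:
move_arm([
  [0.2,0,0,-3,0],
  [0.2,0,0,-5,0],
  [0.2,0,0,-6,0],
  [0.2,0,0,-7,0],
])

```text
time: 4.05
position: [0.4919, -0.0183, 0.0435]
tool_rot: [0.489, 0.51, -0.49, 0.51]
ft_force: [-0.7, -1.7, 1.3]
grip_width: 0.0346
```

```bash
python3 go.py -66 -2 17
python3 - <<'E'
from look import *
o,c=snap('wrist','w3.png')
E
```

```text
t 4.05 cur jig(tip) [-68.2  -2.1  18.5] shift tool [ 1.5 -0.1 -2.2] turn about tool x -0.26 F [-0.7 -1.7  1.3] w 0.0346 q [-0.26  0.71  1.91 -0.    0.52 -0.31]
```

View pics/w3.png

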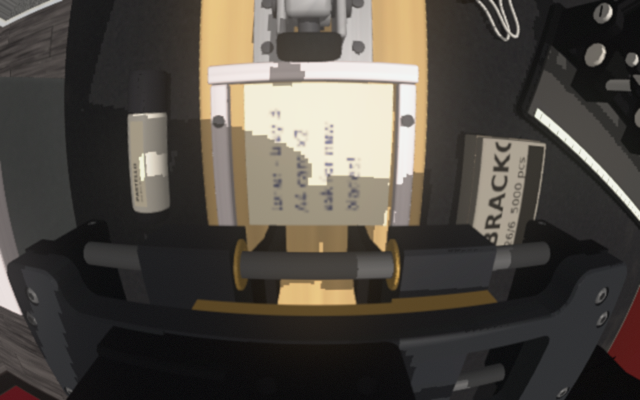

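The pad, rows 83 to 225, now looks almost against the end stop at row 80, and the force is still only about 1.7 N of sliding friction. I'll inch forward until the force rises.

Request:
move_arm([
  [0.2,0,0,-1,0],
  [0.2,0,0,-2,0],
  [0.2,0,0,-2,0],
])

```text
time: 4.35
position: [0.4921, -0.0169, 0.0435]
tool_rot: [0.489, 0.51, -0.49, 0.511]
ft_force: [0.0, -5.0, 0.3]
grip_width: 0.035
```

Request:
move_arm([
  [0.2,0,0,-1,0],
  [0.2,0,0,-1,0],
])

```text
time: 4.52
position: [0.4921, -0.0167, 0.0435]
tool_rot: [0.489, 0.51, -0.49, 0.511]
ft_force: [-0.0, -8.7, 0.4]
grip_width: 0.0346
```

The force climbs to 8.7 N while the position stalls, so the pad is seated. I'll back off, lift and look.

Request:
move_arm([
  [0.2,0,0,6,0],
  [0.2,0,0,22,0],
  [0.2,-10,0,35,0],
  [0.2,-45,0,40,0],
  [0.2,-85,0,40,0],
  [0.2,-125,0,40,0],
  [0.2,-160,0,40,0],
  [0.2,-180,0,40,0],
])

```text
time: 5.18
position: [0.4944, -0.0553, 0.2272]
tool_rot: [0.491, 0.509, -0.489, 0.511]
ft_force: [0.7, 0.1, -0.5]
grip_width: 0.0348
```

```bash
python3 go.py 132 0 175
python3 - <<'E'
from look import *
import pickle
o,c=snap('wrist','w4.png'); pickle.dump((o,c),open('w4.pkl','wb'))
cv2.imwrite('pics/w4z.png',cv2.resize(c['image'][0:200,220:400,::-1],None,fx=3,fy=3,interpolation=cv2.INTER_CUBIC))
from wfit import *
W,c=cam2('w4.pkl')
j=np.load('jig.npy')
print((wproj(W,c,j2w(j,[(20,45,24),(20,-45,24),(20,38,26),(20,-38,26),(-56,-38,26),(-56,38,26)]))-[220,0]+.5)*3-.5)
E
```

```text
t 5.1833 cur jig(tip) [-105.2   -2.9  202.2] shift tool [  27.1   -4.3 -237.2] turn about tool x -0.31 F [ 0.7  0.1 -0.5] w 0.0348 q [-0.34  0.38  1.77  0.    0.98 -0.38]
[[152.67032199 194.80222233]
 [401.03910928 192.55455796]
 [171.12001964 193.15998895]
 [382.42655151 191.24315831]
 [382.58766296 397.67107618]
 [173.93711609 399.41274919]]
```

View pics/w4z.png

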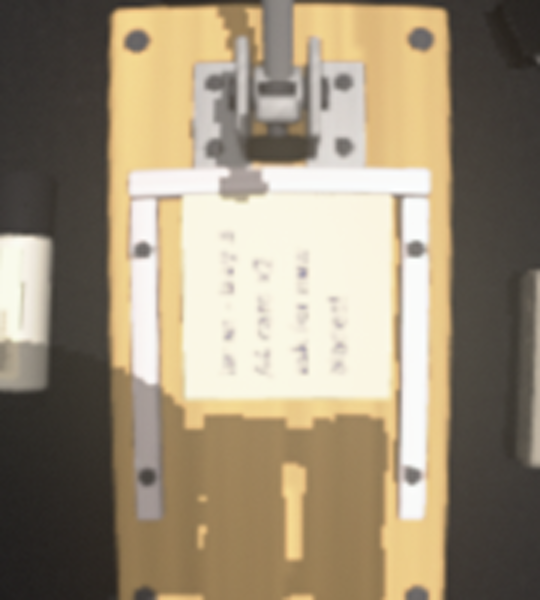

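The pad now spans zoomed rows 193 to 398, against a predicted home span of 192 to 398, so it's against the stop. Next I'll move over and beyond the T-bar with the fingers shut.

Request:
move_arm([
  [1,0,0,-30,0],
  [1,0,-2,-65,0],
  [1,0,-4,-102,0],
  [1,0,-4,-139,0],
  [1,0,-4,-176,0],
  [1,0,-4,-210,0],
  [1,0,-4,-232,0],
  [1,0,-4,-238,0],
])

```text
time: 5.9
position: [0.4782, 0.1857, 0.223]
tool_rot: [0.489, 0.512, -0.489, 0.51]
ft_force: [0.4, -0.1, -0.4]
grip_width: 0.0009
```

```bash
python3 go.py 132 0 102
python3 - <<'E'
from look import *
import pickle
o,c=snap('side','s5.png')
cv2.imwrite('pics/s5z.png',cv2.resize(c['image'][80:300,200:440,::-1],None,fx=3,fy=3,interpolation=cv2.INTER_CUBIC)[:600,:])
o,c=snap('scene','c5.png')
cv2.imwrite('pics/c5z.png',cv2.resize(c['image'][130:310,200:420,::-1],None,fx=3,fy=3,interpolation=cv2.INTER_CUBIC))
E
```

```text
t 5.9 cur jig(tip) [136.2   2.2 198. ] shift tool [95.9  2.4  4.4] turn about tool x -0.07 F [ 0.4 -0.1 -0.4] w 0.0009 q [0.15 0.41 1.74 0.   0.99 0.1 ]
```

View pics/s5z.png

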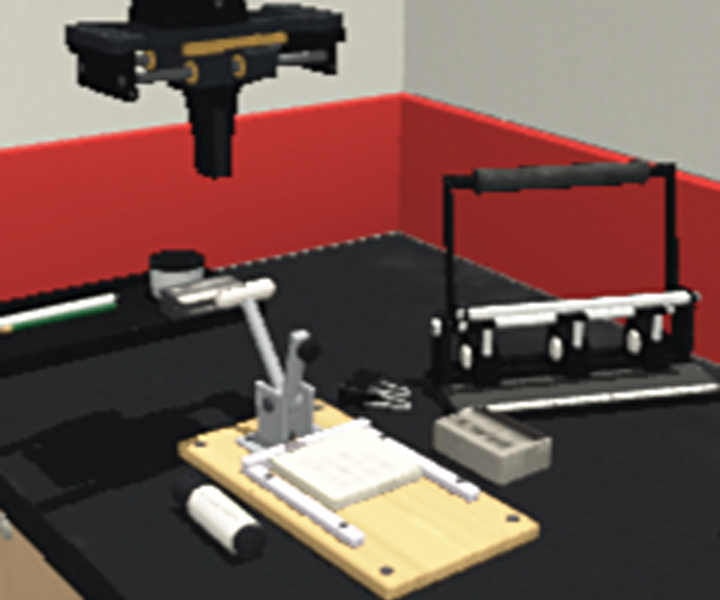

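View pics/c5z.png

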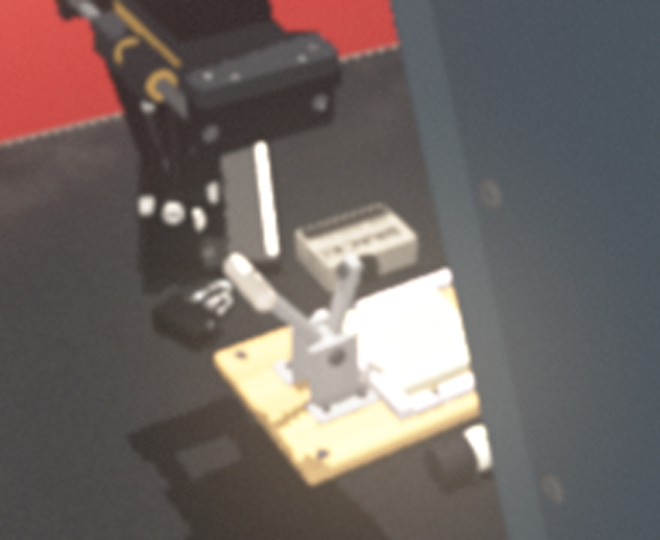

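Request:
move_arm([
  [1,30,2,0,0],
  [1,60,2,0,0],
  [1,82,2,0,0],
  [1,94,2,0,0],
  [1,96,2,0,0],
  [1,96,2,0,0],
])

```text
time: 6.5
position: [0.4812, 0.181, 0.1267]
tool_rot: [0.489, 0.51, -0.491, 0.509]
ft_force: [0.2, 0.4, 0.5]
grip_width: 0.0005
```

```bash
python3 go.py 119 0 102
python3 - <<'E'
from look import *
o,c=snap('side','s6.png')
cv2.imwrite('pics/s6z.png',cv2.resize(c['image'][120:290,220:420,::-1],None,fx=3,fy=3,interpolation=cv2.INTER_CUBIC))
E
```

```text
t 6.5 cur jig(tip) [131.4  -0.5 101.7] shift tool [-0.3 -0.4 12.4] turn about tool x -0.38 F [0.2 0.4 0.5] w 0.0005 q [ 0.14  0.57  1.82 -0.    0.76  0.1 ]
```

View pics/s6z.png

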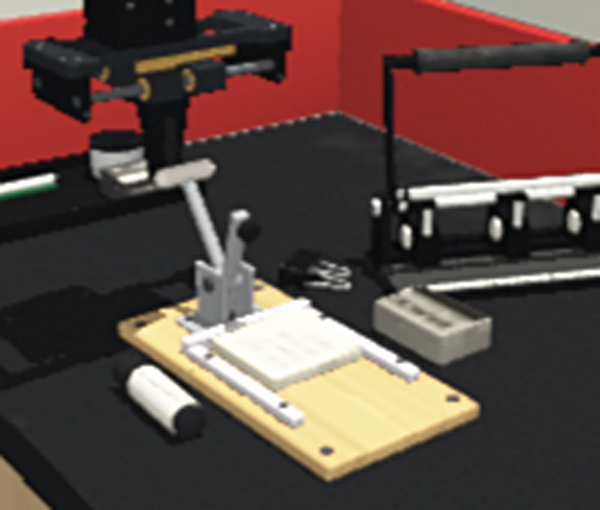

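Request:
move_arm([
  [1,0,0,5,0],
  [1,0,0,10,0],
  [1,0,0,15,0],
  [1,-2,0,20,0],
  [1,-4,0,25,0],
  [1,-6,0,30,0],
  [1,-8,0,35,0],
  [1,-9,0,40,0],
])

```text
time: 7.22
position: [0.4847, 0.1433, 0.1386]
tool_rot: [0.492, 0.509, -0.488, 0.511]
ft_force: [-0.4, 3.6, 2.8]
grip_width: 0.0005
```

```bash
python3 go.py 66 0 116
```

```text
t 7.2167 cur jig(tip) [ 93.6  -2.3 113.6] shift tool [-2.5 -2.2 27.6] turn about tool x -0.32 F [-0.4  3.6  2.8] w 0.0005 q [0.06 0.54 1.83 0.   0.77 0.02]
```

Request:
move_arm([
  [1,-1,0,5,0],
  [1,-2,-1,10,0],
  [1,-3,-1,15,0],
  [1,-3,-1,20,0],
  [1,-4,-1,24,0],
  [1,-4,-1,28,0],
  [1,-4,-1,31,0],
  [1,-4,-1,33,0],
])

```text
time: 7.88
position: [0.4833, 0.1087, 0.1403]
tool_rot: [0.489, 0.51, -0.49, 0.51]
ft_force: [0.4, -0.1, -0.2]
grip_width: 0.0007
```

```bash
python3 go.py 90 0 125
python3 - <<'E'
from look import *
o,c=snap('side','s7.png')
cv2.imwrite('pics/s7z.png',cv2.resize(c['image'][120:290,220:420,::-1],None,fx=3,fy=3,interpolation=cv2.INTER_CUBIC))
E
```

```text
t 7.8833 cur jig(tip) [ 59.1   0.7 115.3] shift tool [ -9.7   0.5 -30.9] turn about tool x -0.29 F [ 0.4 -0.1 -0.2] w 0.0007 q [-0.    0.53  1.85 -0.    0.76 -0.05]
```

View pics/s7z.png

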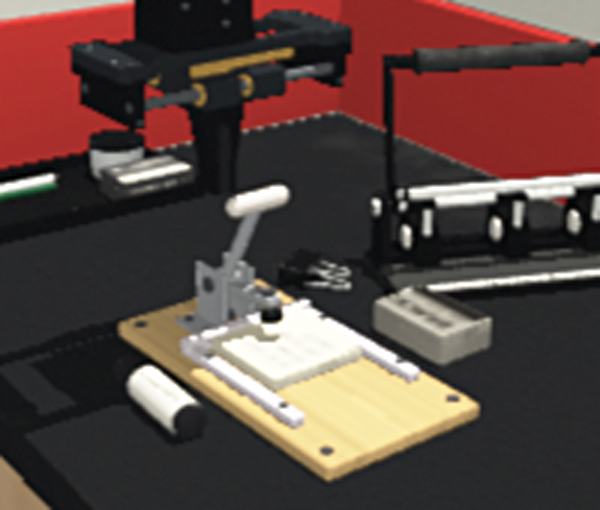

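The handle snapped across, now leaning over the pad at (258,200), with the foot on the pad at (270,315). The fingers feel no force, so I'll retreat backwards and up.

Request:
move_arm([
  [1,-2,0,-15,0],
  [1,-15,0,-35,0],
  [1,-45,0,-45,0],
  [1,-80,0,-50,0],
  [1,-110,0,-50,0],
  [1,-125,0,-50,0],
  [1,-130,0,-50,0],
  [1,-130,0,-50,0],
])

```text
time: 8.6
position: [0.482, 0.1595, 0.2716]
tool_rot: [0.49, 0.51, -0.489, 0.511]
ft_force: [-1.0, -0.5, -0.8]
grip_width: 0.0007
```

```bash
python3 go.py 90 0 125
python3 - <<'E'
from look import *
o,c=snap('side','s8.png')
cv2.imwrite('pics/s8z.png',cv2.resize(c['image'][150:290,230:410,::-1],None,fx=4,fy=4,interpolation=cv2.INTER_CUBIC))
for t in ['handle_tip','glue','staple_carton','clip','note_pad']:
    for r in robot.regions_of(c,t)[:1]: print(t,round(r['p'],2),r['bbox'])
o,c=snap('scene','c8.png')
cv2.imwrite('pics/c8z.png',cv2.resize(c['image'][180:310,220:420,::-1],None,fx=4,fy=4,interpolation=cv2.INTER_CUBIC))
for t in ['handle_tip','glue','staple_carton','clip','note_pad']:
    for r in robot.regions_of(c,t)[:1]: print(t,round(r['p'],2),r['bbox'])
from geo import *
j=np.load('jig.npy')
for c,o in (('side',(230,150)),('scene',(220,180))):
    print(c,((proj(c,j2w(j,[(-4,-25,110),(-4,25,110),(20,38,26),(20,-38,26),(-56,-38,26),(-56,38,26)]))-o+.5)*4).round().tolist())
E
```

```text
t 8.6 cur jig(tip) [109.9  -0.4 246.6] shift tool [121.6  -0.6  19.9] turn about tool x -0.25 F [-1.  -0.5 -0.8] w 0.0007 q [ 0.1   0.34  1.7  -0.    1.11  0.06]
handle_tip 0.73 [290.2, 185.6, 321.8, 235.4]
glue 0.7 [261.6, 238.9, 290.1, 266.1]
staple_carton 0.71 [341.8, 214.9, 385.3, 243.7]
clip 0.77 [312.9, 204.2, 327.4, 214.9]
note_pad 0.97 [291.5, 221.1, 340.3, 252.0]
handle_tip 0.84 [301.0, 200.2, 342.8, 244.3]
glue 0.91 [340.4, 271.1, 369.2, 292.5]
staple_carton 0.81 [294.7, 198.2, 338.3, 227.2]
clip 0.69 [252.3, 225.1, 272.3, 247.6]
side [[360.0, 165.0], [282.0, 187.0], [237.0, 325.0], [351.0, 288.0], [439.0, 338.0], [323.0, 380.0]]
scene [[430.0, 85.0], [488.0, 139.0], [454.0, 312.0], [371.0, 225.0], [498.0, 178.0], [584.0, 259.0]]
```

View pics/s8z.png

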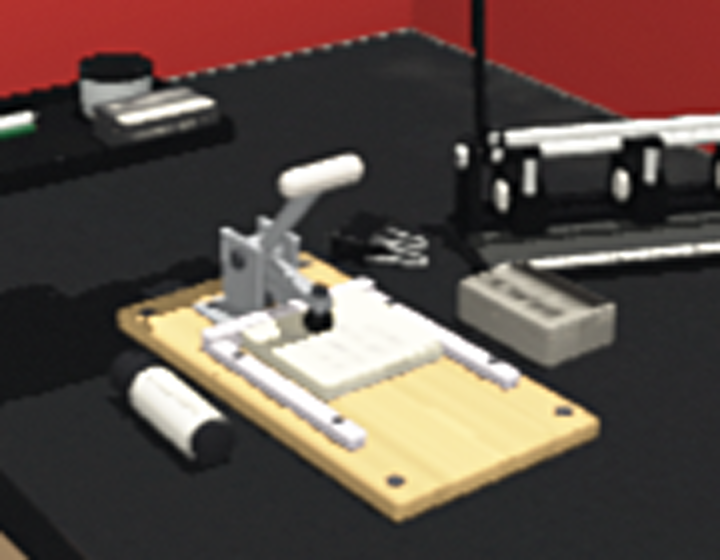

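View pics/c8z.png

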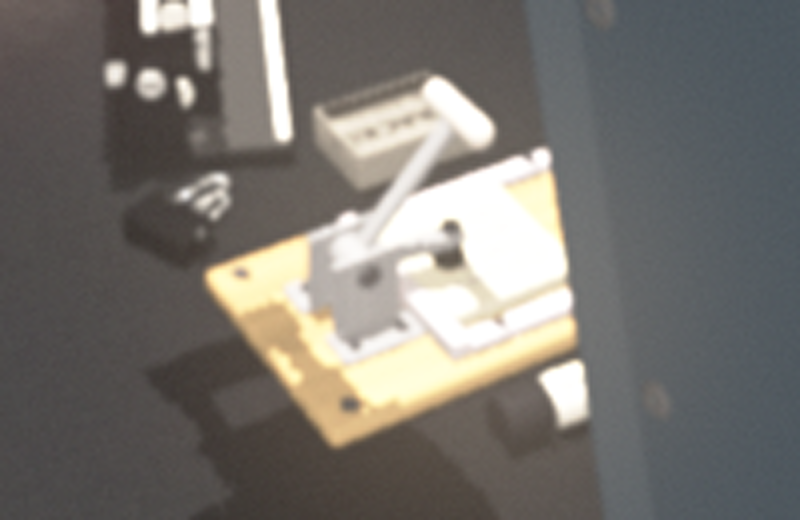

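The T-bar matches the predicted clamped pose in both views. I'll check the pad against the stop with the wrist camera, from the same spot as before.

Request:
move_arm([
  [1,0,0,25,0],
  [1,0,0,62,0],
  [1,0,0,100,0],
  [1,0,0,138,0],
  [1,0,0,175,0],
  [1,0,0,205,0],
  [1,0,0,220,0],
  [1,0,0,220,0],
])

```text
time: 9.87
position: [0.4914, -0.0638, 0.2707]
tool_rot: [0.491, 0.508, -0.491, 0.51]
ft_force: [0.9, -0.0, 0.2]
grip_width: 0.0004
```

```bash
python3 - <<'E'
from look import *
import pickle,time
o,c=snap('wrist','w9.png')
o,c=snap('wrist','w9.png'); pickle.dump((o,c),open('w9.pkl','wb'))
cv2.imwrite('pics/w9z.png',cv2.resize(c['image'][0:200,190:430,::-1],None,fx=3,fy=3,interpolation=cv2.INTER_CUBIC))
from wfit import *
W,c=cam2('w9.pkl')
j=np.load('jig.npy')
print((wproj(W,c,j2w(j,[(20,45,24),(20,-45,24),(20,38,26),(20,-38,26),(-56,-38,26),(-56,38,26)]))-[190,0]+.5)*3-.5)
E
python3 go.py -105 0 202
```

```text
[[268.34837753 195.63561518]
 [488.92316638 193.66020821]
 [284.89956919 194.24194878]
 [472.37265753 192.56367575]
 [473.18129841 375.56665912]
 [287.51133669 377.25146679]]
t 9.9667 cur jig(tip) [-110.4    1.3  245.5] shift tool [43.5  1.2 -5.4] turn about tool x -0.37 F [-0.1  0.5 -0.5] w 0.0005 q [-0.35  0.32  1.73  0.    1.09 -0.39]
```

View pics/w9z.png

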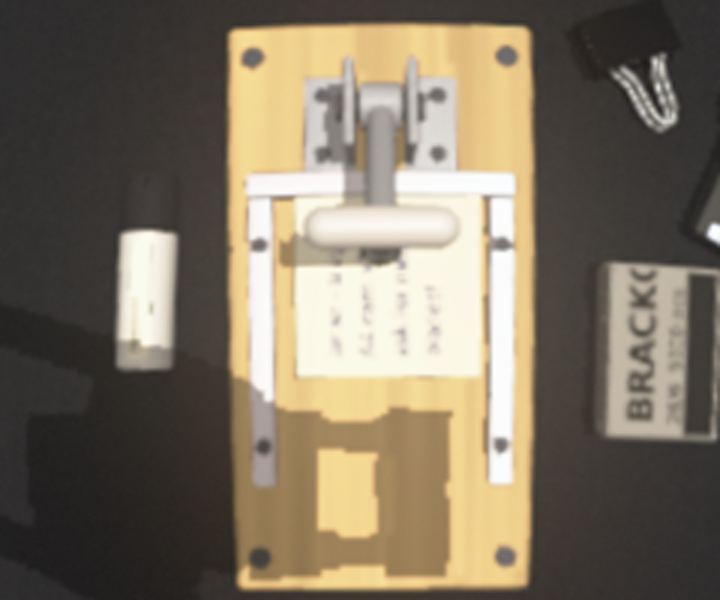

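The pad edges at rows 195 and 377 match home (193 and 376). The foot and handle are down, and the bystanders are undisturbed.

```bash
python3 -c "
from rig import robot
print(robot.hand_in())"
```

```text
the job is handed in; nothing more can be done
None
```

The pad is against the end stop and the clamp is snapped over with its foot on the pad. I handed the job in at about 10 s of the 48 s allowed.

- **Pad:** I pushed it along the channel with the fingertips until the force rose to 8.7 N and it stopped moving. After clamping, the wrist camera showed its front and rear edges within about 1 mm of home. It sits about 2–3 mm to the -y side of the channel's centre line, within the play between the rails; I did not correct that.
- **Clamp:** With shut fingers I pushed the T-bar past upright. It then snapped across by itself and the contact force dropped to zero. In the side view the T-bar matched its predicted clamped position, and the foot looked to be on the pad. I did not measure the foot's pressure.
- **Bystanders:** The glue stick, staple box and binder clip were never touched and show no visible movement. The glue stick's outline in the last scene picture was cut off by the arm, so I judged it from the side and wrist views.
- **Disagreements:** My first estimates of the pad position from the two fixed cameras differed by about 12 mm. I used the wrist camera's fit instead, and the later contact agreed with it. The measured tool position was also a few mm off right after fast moves.

The gripper was clear of everything at hand-in.

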